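# Open the drying cabinet and draw out its rack

### The job

The transformer in the small drying cabinet is dry: move the cup of screws out of the way of the cabinet door without tipping it, pull the door open by its handle and swing it wide, at least square to the front, then draw the wire rack right out to its stop with the transformer standing on it. The door must not bump the cup, the cup must end upright on the bench, and the multimeter, tape roll and screwdriver stay where they are.

Things in the scene. Friction and masses are not known exactly. Their poses are not given: they have to be found in the camera images.
- cabinet: Grey bench drying cabinet, fixed to the bench, body 200 mm deep (its x) x 190 mm wide (its y) x 155 mm high, roof 12 mm thick. Origin: centre of the body's underside on the bench. Its own -x axis points out of the front (the door side); the body's front plane is at its x = -100 mm.
- door (a joint): Hinge angle of the cabinet door: 0 shut, grows as it opens, up to 2.0 rad; 1.57 is square to the front. It stays where it is left (stiff hinge, about 0.12 N m). Seen from above it turns counter-clockwise as it opens. No catch.
- door_hinge (a point): Point on the vertical hinge axis of the door, at the cabinet's x = -100, y = -95 mm, 138 mm above the bench; x, y axes as the cabinet's (it does not turn with the door).
- door_leaf: Blue door with a window: a pan 60 mm deep (hollow towards the cabinet), 190 mm wide, from 12 to 152 mm above the bench. Origin on the hinge axis at its foot; its y axis runs from the hinge along the door's width to the free edge, its -x axis points out of its outer face (which lies at its x = -60 mm). Its far outer corner sweeps a radius of 199 mm about the hinge; below 130 mm height nothing of the door reaches farther.
- door_grip (a point): Middle of the bar of the door's steel handle: a level bar 12 mm thick and 80 mm long parallel to the door, carried by a post at each end, with 39 mm clear between bar and door. The point lies 138 mm above the bench, 120 mm along the door from the hinge and 45 mm in front of its outer face; its y axis lies along the bar, -x points away from the door (both turn with the door).
- rack (a joint): How far the wire rack is drawn out of the cabinet (m): 0 fully in, 0.14 at its stop, along the cabinet's -x. Slides with about 1.5 N of friction.
- rack_grip (a point): Middle of the rack's level pull bar, 128 mm above the bench, 10 mm thick, 100 mm long along the cabinet's y, an upright at each end. With the rack in, the bar stands 42 mm in front of the cabinet body's front plane (37 mm clear between bar and roof edge), inside the hollow of the shut door, so it can be reached from above only with the door open. Moves with the rack.
- transformer: Dark brown control transformer, 70 x 120 x 92 mm, up to 0.95 kg, standing loose on the rack (rack floor 34 mm above the bench, rim 14 mm high). Origin: centre of its underside.
- screw_cup: Open white tin cup, 68 mm across, 38 mm high, up to 0.2 kg, inside about 44 mm across, inner floor 3 mm up, with a few screws drawn on its floor. Stands loose on the bench in the door's path. Origin: centre of its underside, z up.
- multimeter: Yellow hand multimeter, 140 x 74 x 40 mm, lying on the bench. Origin: centre of its underside.
- tape_black: Roll of black tape, 70 mm across, 18 mm high, lying on the bench. Origin: centre of its underside.
- screwdriver_red: Screwdriver with red handle, 188 x 27 x 27 mm, lying on the bench. Origin: centre of its underside.
Not all that is in view belongs to the job. There is more than one size of the screw_cup; the one meant has the size given above.

How it is judged:
By the outcome, as a careful person would: the job done as asked, in the order asked, and still so for the second after the job is handed in, with the robot touching nothing.
It also fails if it takes over 67 s, if anything falls off the work surface, if the arm or the gripper's body presses on something with over 40 N, if the wrist force passes 120 N, or if a joint passes its speed limit or range.

### The arm

A 6-joint arm with a two-finger parallel gripper is mounted at the origin on the work surface; the furniture and walls round the work are solid. World frame = base frame: x ahead of the robot, y to its left, z up, the work surface at z = 0. Lengths are in mm, angles in rad, forces in N, time in s.
With the tool pointing down it reaches from about 350 to 775 mm from the base axis. Payload 7.3 kg.
Tool frame: the origin (TCP) lies on the centre line of the jaws, within the pads' length; the fingertips stand finger_overhang ahead of it and the grasp point (between the pads) lies 8 mm behind it (finger_overhang is the distance from the TCP to the fingertips, in mm); z points along the fingers, y is the line along which they close (so a half turn about z gives the same grasp; the last joint's range is limited). The gripper opens to 92 mm and grips with 3 to 60 N. Pads are 19 mm wide; open, the fingers measure 130 mm over their backs; the gripper's body (75 mm by 190 mm) begins 47 mm behind the grasp point.
Start: joints at [-1.476, 0.342, 1.524, -0, 1.275, -0.146], TCP at [125.223, -509.866, 237.741] pointing down, gripper open.
Joint ranges: [-2.53, 2.53], [-0.77, 2.02], [0.04, 2.7], [-1, 4.14], [0.28, 2.66], [-3.11, 3.11]. Speed limits (rad/s): [2.57, 2.57, 3.14, 3.14, 3.14, 3.14].

### API

Orientations are given as [roll, pitch, yaw] about the fixed x, y, z axes, in that order (R = Rz(yaw) Ry(pitch) Rx(roll)).
In Python, from plant import get_obs, capture, close_job, finger_overhang gives the robot as it stands.
- The arm moves only by the shell command python3 -m inch 'ROWS'. ROWS is JSON, one flat list of numbers, 7 for each row, row after row: the turn, a rotation vector about the tool's x, y, z scaled (see below), then the shift along the tool's x, y, z scaled (see below), then the closure, from -1 (fully open) to 1 (shut). In form: [ax, ay, az, tx, ty, tz, gripper, ax, ay, az, tx, ty, tz, gripper, ...]. A call has 1 to 10 rows; each row shifts and turns the commanded pose from where the row before left it, along the tool's axes as they then stand; what a row does not reach is not made up. The controller multiplies each number of a shift by 0.8 m and each number of a turn by 1.5 rad. A row lasts 1/12 s, in which the tool goes at most 41.7 mm and 7.16 degrees, less where a joint would pass 70% of its speed; a pose out of reach is approached as far as the arm can. A call with a number of a shift or a turn outside -1 to 1 is refused whole. A call with a gripper value outside its range is refused whole. The fingers move at their own pace and stop on an object; the grip force is fixed at half the most. Time passes only in rows, so rows that do not move let the fingers close. It gives the time, the measured TCP pose, the force, the opening and the grip force at its end, in the units of the state.
- get_obs(): the state, without advancing time (a new reading comes with each control period).
- capture(name): name is "scene" or "top"; returns a dict with "image" (480x640x3 uint8, red, green, blue), "mtx" (3x3 intrinsics, pixels), "pose" (4x4, takes a point from camera to world coordinates). Camera axes: x right, y up, looking along -z (the intrinsics and any distortion apply to the point x, -y, -z); pixel columns grow to the right and rows downward; lengths in mm; the calibration is good to about 2 mm. A picture is of the moment at which its call begins. There is no depth.
- close_job(): hands the job in; it is judged then, once.
The state is a dict: "time": time; "joint_positions": joint angles; "dq": joint speeds; "tau": joint torques, N m; "tool_pos": TCP position; "tcp_rot": TCP orientation; "contact_force": force on the tool from outside, world axes, zero at the start; "moment": the same for the moment, N m; "grip_width": finger opening in mm; "finger_force": force on a finger pad.
Only numpy, scipy, OpenCV 4.12 (cv2) and the standard library are available. Lean on these libraries where they do the work, as an engineer would, in place of code of your own. Each camera call takes 0.05 s, during which the arm holds its last target. There are 200 camera calls.

## Working session

There is one attempt and no reset: what is moved stays moved. The work goes in short steps, Python scripts to look and compute and a shell command to move; the robot and the scene stay as the last step left them, time stands still between calls to the robot, and variables do not carry over. Pictures are saved under pics/ and viewed, at most 10 in all, crops included, and the job is handed in when it is done.

```bash
mkdir -p pics; python3 - <<'E'
from plant import get_obs, capture, finger_overhang
import cv2,json,numpy as np
print(finger_overhang, get_obs())
for n in("scene","top"):
    c=capture(n); cv2.imwrite(f"pics/{n}0.png",c["image"][:,:,::-1]); print(n,np.round(c["mtx"],1).tolist(),np.round(c["pose"],3).tolist(),[k for k in c])
E
```

```text
11.0 {'time': 0.0, 'joint_positions': array([-1.47603745e+00,  3.42692789e-01,  1.52502341e+00,  9.35952812e-06,
        1.27537241e+00, -1.45994413e-01]), 'dq': array([-0.00081256,  0.0010068 ,  0.00044356,  0.00074827,  0.0005095 ,
        0.00209244]), 'tau': array([-1.27979915e-04, -4.31240451e+01, -2.44220620e+01,  7.18770898e-02,
        5.59611549e-02, -1.09562422e-04]), 'tool_pos': array([ 125.16826174, -509.46350061,  237.05824662]), 'tcp_rot': array([-3.14011391e+00, -2.26480801e-04,  2.40750391e-01]), 'contact_force': array([-0.32242354, -0.11574938, -0.30338523]), 'moment': array([-0.00620098,  0.01790337,  0.01938921]), 'finger_force': 0.0, 'grip_width': 91.78159852791265}
scene [[446.1, 0.0, 321.2], [0.0, 446.1, 240.0], [0.0, 0.0, 1.0]] [[0.695, -0.609, 0.382, 880.794], [0.719, 0.579, -0.384, -338.985], [0.013, 0.542, 0.84, 1066.587], [0.0, 0.0, 0.0, 1.0]] ['image', 'mtx', 'pose']
top [[502.7, 0.0, 323.1], [0.0, 502.7, 239.4], [0.0, 0.0, 1.0]] [[-0.104, 0.777, -0.621, -499.615], [-0.995, -0.083, 0.063, 229.949], [-0.003, 0.624, 0.781, 1275.127], [0.0, 0.0, 0.0, 1.0]] ['image', 'mtx', 'pose']
```

View pics/scene0.png

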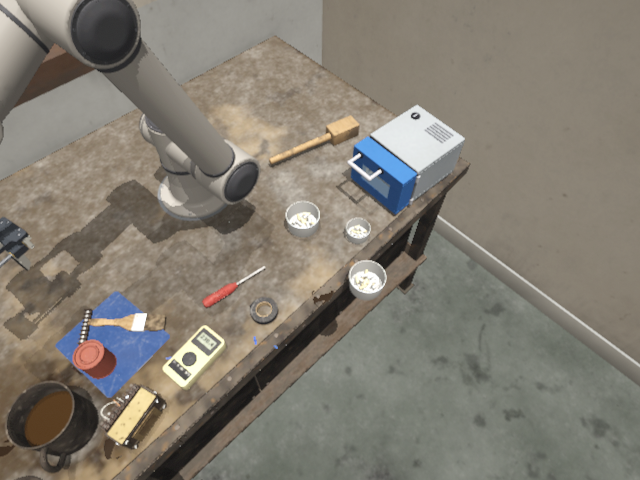

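View pics/top0.png

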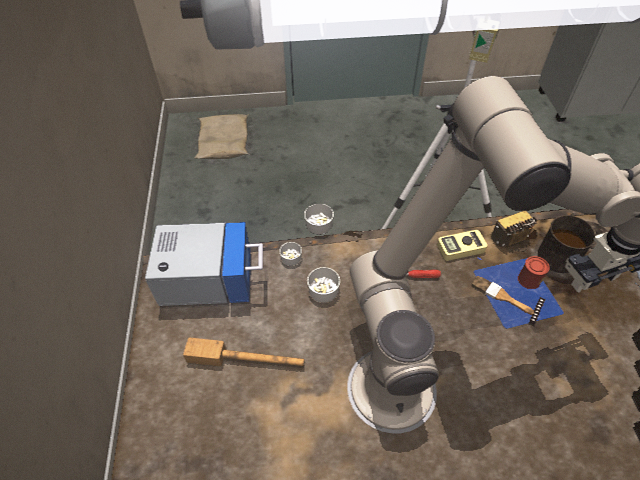

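```bash
cat > h.py <<'E'
import numpy as np,cv2
from plant import get_obs,capture
def ray(c,px):
    M,P=c["mtx"],c["pose"]; a=np.linalg.inv(M)@[px[0],px[1],1]
    return P[:3,3],P[:3,:3]@[a[0],-a[1],-a[2]]
def onz(c,px,z):
    o,d=ray(c,px); return (o+d*(z-o[2])/d[2])[:2]
def proj(c,p):
    q=c["pose"][:3,:3].T@(np.array(p,float)-c["pose"][:3,3]); q=c["mtx"]@[q[0],-q[1],-q[2]]; return q[:2]/q[2]
def tri(c1,p1,c2,p2):
    A=[];b=[]
    for c,p in((c1,p1),(c2,p2)):
        o,d=ray(c,p); d/=np.linalg.norm(d); m=np.eye(3)-np.outer(d,d); A.append(m);b.append(m@o)
    return np.linalg.lstsq(np.vstack(A),np.hstack(b),rcond=None)[0]
E
python3 - <<'E'
from h import *
np.set_printoptions(precision=1,suppress=True)
s=capture("scene");t=capture("top")
for p in [(418,107),(464,138),(412,180),(373,138)]: print("S155",p,onz(s,p,155))
for p in [(153,226),(223,224),(222,304),(150,275)]: print("T155",p,onz(t,p,155))
for p in [(303,215),(358,227),(368,272)]: print("Scup",p,onz(s,p,38))
for p in [(323,280),(290,250),(319,213)]: print("Tcup",p,onz(t,p,38))
for p in [(264,306),(200,355),(235,288)]: print("S",p,onz(s,p,15))
for n,c,(x,y,w,h) in(("s",s,(265,95,215,210)),("t",t,(130,190,230,130))):
    cv2.imwrite(f"pics/c{n}.png",cv2.resize(c["image"][y:y+h,x:x+w,::-1],None,fx=3.4 if n=="t" else 2.8,fy=3.4 if n=="t" else 2.8,interpolation=2))
E
```

```text
S155 (418, 107) [323.2 623. ]
S155 (464, 138) [497.5 617.4]
S155 (412, 180) [495.7 386.7]
S155 (373, 138) [318.2 426.7]
T155 (153, 226) [493.5 627.9]
T155 (223, 224) [479.4 424.8]
T155 (222, 304) [205.8 422.2]
T155 (150, 275) [318.2 617.6]
Scup (303, 215) [316.1 153. ]
Scup (358, 227) [452.4 236.6]
Scup (368, 272) [569.3 151.4]
Tcup (323, 280) [330.9 146.5]
Tcup (290, 250) [452.9 236.5]
Tcup (319, 213) [595.7 132. ]
S (264, 306) [ 445.9 -103.3]
S (200, 355) [ 438.  -296.3]
S (235, 288) [ 354.3 -125.1]
```

View pics/cs.png

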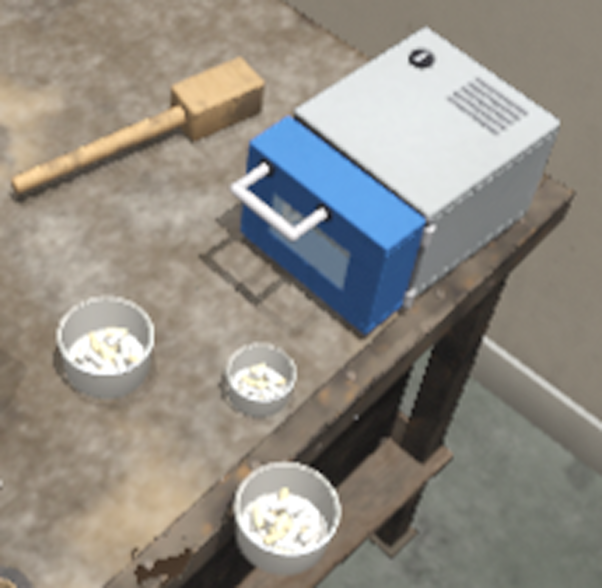

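View pics/ct.png

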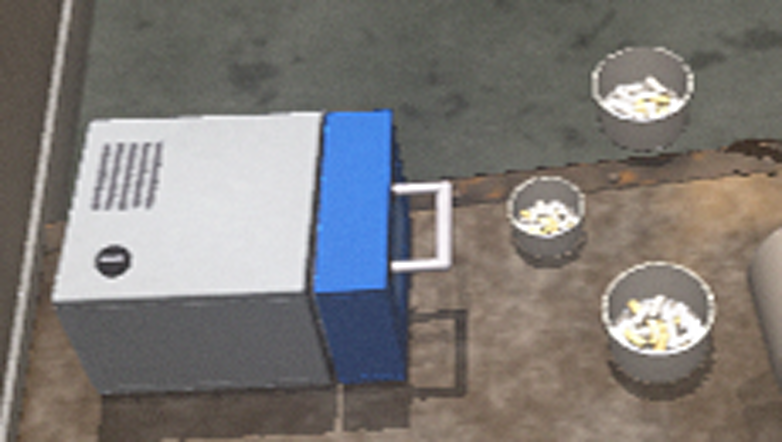

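The middle cup, scene (358,227) and top (290,250), is the small one. Both rays meet at z=38 near (452.6, 236.5). The cabinet front faces world -y, with the hinge on the +x side.

```bash
python3 - <<'E'
from h import *
np.set_printoptions(precision=1,suppress=True)
s=capture("scene");t=capture("top")
S=[(417.9,105),(465,138.6),(417.9,172.9),(371.1,135.4)]
T=[(145.3,278.2),(157.1,225.9),(225,222.9),(220.6,275.9)]
L=np.array([(100,95),(100,-95),(-100,-95),(-100,95)],float)
W=np.array([tri(s,a,t,b) for a,b in zip(S,T)]); print(W)
A=np.c_[L,np.full(4,155.)]
def fit(W):
    lc=L.mean(0);wc=W[:,:2].mean(0);H=(L-lc).T@(W[:,:2]-wc);th=np.arctan2(H[0,1]-H[1,0],H[0,0]+H[1,1]);return wc,th
c,th=fit(W);R=np.array([[np.cos(th),-np.sin(th)],[np.sin(th),np.cos(th)]])
print("cab",c,th,"fit res",W[:,:2]-(L@R.T+c))
for n,l in(("hinge",(-100,-95)),("grip",(-205,25)),("rack",(-142,0))): print(n,R@l+c)
# cross-check handle bar corners z=138 (outer)
print("handle S",[onz(s,p,138) for p in((265+237/2.8,95+188/2.8),(265+297/2.8,95+232/2.8))])
print("handle T",[onz(t,p,144) for p in((130+448/3.4,190+185/3.4),(130+446/3.4,190+266/3.4))])
# cup by top-rim white-ish contour
print("cup3",tri(s,(368,270),t,(319,211)),"cup1",tri(s,(303,212),t,(323,277)),"cup",tri(s,(265+262/2.8,95+371/2.8),t,(130+547/3.4,190+210/3.4)))
E
python3 -m inch '[0,0,-0.081,0,0,0,-1,0,0,-0.081,0,0,0,-1,0,0,-0.081,0,0,0,-1,0,0,-0.081,0,0,0,-1,0,0,-0.081,0,0,0,-1,0,0,-0.081,0,0,0,-1,0,0,-0.081,0,0,0,-1,0,0,-0.081,0,0,0,-1,0,0,-0.081,0,0,0,-1,0,0,-0.081,0,0,0,-1]'
python3 -c "from plant import get_obs;o=get_obs();print(o['joint_positions'],o['tcp_rot'])"
```

```text
[[314.  632.6 149.9]
 [498.7 619.6 150.3]
 [488.3 420.8 149.9]
 [302.5 432.2 147.9]]
cab [400.9 526.3] 1.5107732254087196 fit res [[ 2.   0.8]
 [-3.  -0.8]
 [-1.4  0. ]
 [ 2.5 -0. ]]
hinge [489.7 420.8]
grip [363.6 323.2]
rack [392.3 384.6]
handle S [array([326.6, 323.5]), array([406.7, 324.7])]
handle T [array([400., 315.]), array([316.6, 319. ])]
cup3 [575.1 136.2  73. ] cup1 [323.2 147.2  64.9] cup [451.7 236.7  32.6]
time: 1.13
tool_pos: [125.2, -509.8, 237.7]
tcp_rot: [3.142, -0.0, 1.462]
contact_force: [-0.1, 0.0, 0.2]
grip_width: 91.9
finger_force: 0.0
[-1.47599613e+00  3.42038200e-01  1.52421867e+00  4.61614399e-05
  1.27540703e+00 -1.36703354e+00] [ 3.14156382e+00 -7.87115544e-05  1.46182029e+00]
```

```bash

python3 -m inch '[0,0,-0.0727,0,0,0,-1,0,0,0,0.03,0.0315,0,-1,0,0,0,0.03,0.0315,0,-1,0,0,0,0.03,0.0315,0,-1,0,0,0,0.03,0.0315,0,-1,0,0,0,0.03,0.0315,0,-1,0,0,0,0.03,0.0315,0,-1,0,0,0,0.03,0.0315,0,-1,0,0,0,0.03,0.0315,0,-1,0,0,0,0.03,0.0315,0,-1]'
python3 -m inch '[0,0,0,0.03,0.0315,0,-1,0,0,0,0.03,0.0315,0,-1,0,0,0,0.03,0.0315,0,-1,0,0,0,0.03,0.0315,0,-1,0,0,0,0.039,0,0,-1,0,0,0,0.039,0,0,-1,0,0,0,0.039,0,0,-1,0,0,0,0.039,0,0,-1,0,0,0,0.039,0,0,-1,0,0,0,0.039,0,0,-1]'
python3 -m inch '[0,0,0,0.039,0,0,-1,0,0,0,0.039,0,0,-1,0,0,0,0.039,0,0,-1,0,0,0,0.039,0,0,-1,0,0,0,0.039,0,0,-1,0,0,0,0.039,0,0,-1,0,0,0,0.039,0,0,-1,0,0,0,0.02,0,0,-1,0,0,0,0,0,0,-1,0,0,0,0,0,0,-1]'
```

```text
time: 1.97
tool_pos: [354.3, -293.8, 237.8]
tcp_rot: [3.141, 0.0, 1.565]
contact_force: [0.8, -0.7, -0.2]
grip_width: 91.5
finger_force: 0.0
time: 2.8
tool_pos: [455.5, -11.1, 237.7]
tcp_rot: [3.141, 0.0, 1.565]
contact_force: [0.8, -0.3, -0.2]
grip_width: 92.0
finger_force: 0.0
time: 3.63
tool_pos: [456.9, 222.2, 237.4]
tcp_rot: [-3.141, 0.001, 1.567]
contact_force: [-0.4, -0.4, -0.2]
grip_width: 91.6
finger_force: 0.0
```

```bash

python3 -m inch '[0,0,0,0.018,-0.0057,0,-1,0,0,0,0,0,0.044,-1,0,0,0,0,0,0.044,-1,0,0,0,0,0,0.044,-1,0,0,0,0,0,0.044,-1,0,0,0,0,0,0.044,-1,0,0,0,0,0,0,-1,0,0,0,0,0,0,-1]'
python3 - <<'E'
from h import *
a=capture("scene")["image"][180:280,290:430];b=capture("top")["image"][200:300,230:370]
cv2.imwrite("pics/g1.png",np.hstack([cv2.resize(i[:,:,::-1],(400,286),interpolation=2) for i in(a,b)]))
E
```

```text
time: 4.3
tool_pos: [452.0, 234.8, 61.0]
tcp_rot: [-3.138, 0.002, 1.564]
contact_force: [0.5, -0.2, 1.3]
grip_width: 91.6
finger_force: 0.0
```

View pics/g1.png

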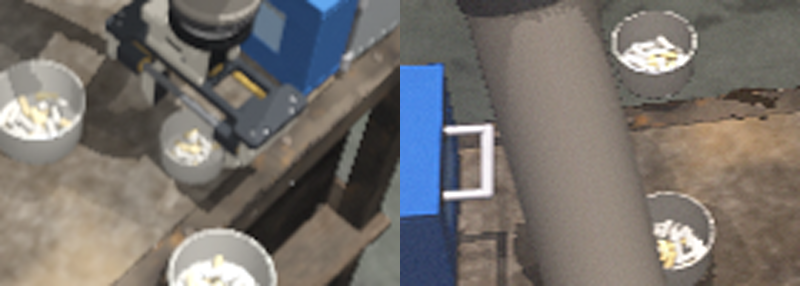

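The view shows the open jaws straddling the small cup at crop (190,150) along world x. I'm going down and closing.

```bash

python3 -m inch '[0,0,0,0.002,0,0.015,-1,0,0,0,0,0,0.015,-1,0,0,0,0,0,0.015,-1,0,0,0,0,0,0.006,-1,0,0,0,0,0,0,-1,0,0,0,0,0,0,0.5,0,0,0,0,0,0,0.5,0,0,0,0,0,0,0.5,0,0,0,0,0,0,0.5,0,0,0,0,0,0,0.5]'
python3 -m inch '[0,0,0,0,0,0,0.5,0,0,0,0,0,0,0.5]'
```

```text
time: 5.23
tool_pos: [453.4, 237.9, 21.6]
tcp_rot: [3.14, -0.0, 1.565]
contact_force: [0.8, 0.1, 2.9]
grip_width: 66.4
finger_force: 30.0
time: 5.4
tool_pos: [453.3, 237.9, 21.6]
tcp_rot: [3.14, -0.0, 1.565]
contact_force: [-0.7, -0.6, 6.0]
grip_width: 66.5
finger_force: 30.0
```

```bash

python3 -m inch '[0,0,0,0,0,-0.008,0.5,0,0,0,0,0,-0.017,0.5,0,0,0,0,0,-0.02,0.5,0,0,0,0,0,-0.02,0.5,0,0,0,0,0,-0.01,0.5,0,0,0,-0.01,-0.0015,0,0.5,0,0,0,-0.02,-0.0015,0,0.5,0,0,0,-0.025,-0.0015,0,0.5,0,0,0,-0.03,-0.0015,0,0.5,0,0,0,-0.03,-0.0015,0,0.5]'
python3 -m inch '[0,0,0,-0.03,-0.0015,0,0.5,0,0,0,-0.03,-0.0015,0,0.5,0,0,0,-0.03,-0.0015,0,0.5,0,0,0,-0.025,-0.0015,0,0.5,0,0,0,-0.02,-0.0015,0,0.5,0,0,0,-0.01,0,0,0.5,0,0,0,0,0,0,0.5,0,0,0,0,0,0,0.5]'
```

```text
time: 6.23
tool_pos: [445.0, 144.6, 79.9]
tcp_rot: [-3.14, 0.001, 1.566]
contact_force: [-0.1, 0.3, -1.5]
grip_width: 66.2
finger_force: 30.0
time: 6.9
tool_pos: [439.1, 29.8, 80.5]
tcp_rot: [-3.141, -0.0, 1.564]
contact_force: [-0.4, -0.0, -1.5]
grip_width: 66.3
finger_force: 30.0
```

```bash

python3 -m inch '[0,0,0,0,0,0.022,0.5,0,0,0,0,0,0.022,0.5,0,0,0,0,0,0.015,0.5,0,0,0,0,0,0.008,0.5,0,0,0,0,0,0.005,0.5,0,0,0,0,0,0.001,0.5,0,0,0,0,0,0,0.5,0,0,0,0,0,0,-1,0,0,0,0,0,0,-1,0,0,0,0,0,0,-1]'
python3 -m inch '[0,0,0,0,0,0,-1,0,0,0,0,0,0,-1,0,0,0,0,0,-0.01,-1,0,0,0,0,0,-0.03,-1,0,0,0,0,0,-0.05,-1,0,0,0,0,0,-0.05,-1,0,0,0,0,0,-0.05,-1,0,0,0,0,0,-0.05,-1,0,0,0,0,0,0,-1,0,0,0,0,0,0,-1]'
python3 - <<'E'
from h import *
s=capture("scene");t=capture("top"); print(proj(s,(439,30,0)),proj(t,(439,30,0)))
a=s["image"][150:330,230:430];b=t["image"][190:330,210:410]
cv2.imwrite("pics/g2.png",np.hstack([cv2.resize(i[:,:,::-1],(400,h),interpolation=2)[:280] for i,h in((a,360),(b,280))]))
E
```

```text
time: 7.73
tool_pos: [440.0, 29.8, 23.1]
tcp_rot: [3.14, 0.0, 1.565]
contact_force: [-0.2, 0.2, -0.8]
grip_width: 81.7
finger_force: 0.0
time: 8.57
tool_pos: [440.5, 29.8, 217.3]
tcp_rot: [3.135, 0.001, 1.565]
contact_force: [0.3, 0.2, -0.9]
grip_width: 91.7
finger_force: 0.0
[300.74697346 275.31312006] [356.0735501  255.23910038]
```

View pics/g2.png

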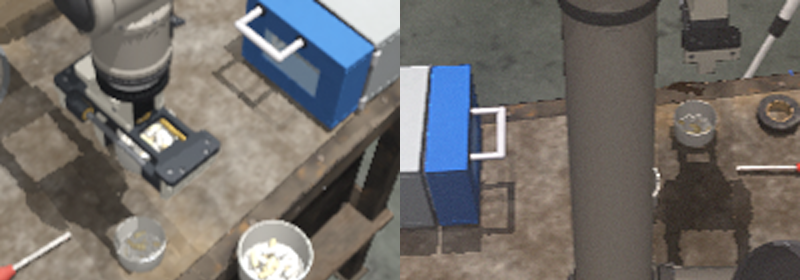

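The cup stands upright at about scene (300,270), where it was set down. Next I turn and go over the handle.

```bash

python3 -m inch '[0,0,0.082,0,0,0,0,0,0,0.082,0,0,0,0.3,0,0,0.082,0,0,0,0.3,0,0,0.082,0,0,0,0.3,0,0,0.082,0,0,0,0.3,0,0,0.082,0,0,0,0.3,0,0,0.082,0,0,0,0.3,0,0,0.082,0,0,0,0.3,0,0,0.082,0,0,0,0.3,0,0,0.082,0,0,0,0.3]'
python3 -m inch '[0,0,0.082,0,0,0,0.3,0,0,0.082,0,0,0,0.3,0,0,0.082,0,0,0,0.3,0,0,0,-0.0122,-0.04,0,0.3,0,0,0,-0.0122,-0.04,0,0.3,0,0,0,-0.0122,-0.04,0,0.3,0,0,0,-0.0122,-0.04,0,0.3,0,0,0,-0.0122,-0.04,0,0.3,0,0,0,-0.0122,-0.04,0,0.3,0,0,0,-0.0122,-0.04,0,0.3]'
python3 -m inch '[0,0,0,-0.0122,-0.04,0,0.3,0,0,0,-0.0122,-0.04,0,0.3,0,0,0,0,0,0,0.3,0,0,0,0,0,0,0.3,0,0,0,0,0,0,0.3]'
```

```text
time: 9.5
tool_pos: [438.4, 29.9, 212.7]
tcp_rot: [-3.14, 0.004, 0.329]
contact_force: [-0.8, 0.1, 0.6]
grip_width: 33.6
finger_force: 0.0
time: 10.33
tool_pos: [377.2, 257.1, 212.8]
tcp_rot: [3.14, 0.004, -0.034]
contact_force: [0.9, -0.0, -0.4]
grip_width: 31.9
finger_force: 0.0
time: 10.75
tool_pos: [360.9, 320.0, 213.1]
tcp_rot: [3.139, 0.003, -0.033]
contact_force: [0.5, 0.6, -0.1]
grip_width: 32.3
finger_force: 0.0
```

```bash

python3 -m inch '[0,0,0,0.004,-0.0025,0.03,0.3,0,0,0,0,0,0.03,0.3,0,0,0,0,0,0,0.3,0,0,0,0,0,0,0.3]'
python3 - <<'E'
from h import *
s=capture("scene");t=capture("top")
a=s["image"][110:230,310:430];b=t["image"][200:320,200:320]
cv2.imwrite("pics/g3.png",np.hstack([cv2.resize(i[:,:,::-1],(400,400),interpolation=2) for i in(a,b)]))
E
```

```text
time: 11.08
tool_pos: [364.5, 321.0, 165.6]
tcp_rot: [3.139, 0.003, -0.036]
contact_force: [-0.6, 0.7, 0.1]
grip_width: 31.8
finger_force: 0.0
```

View pics/g3.png

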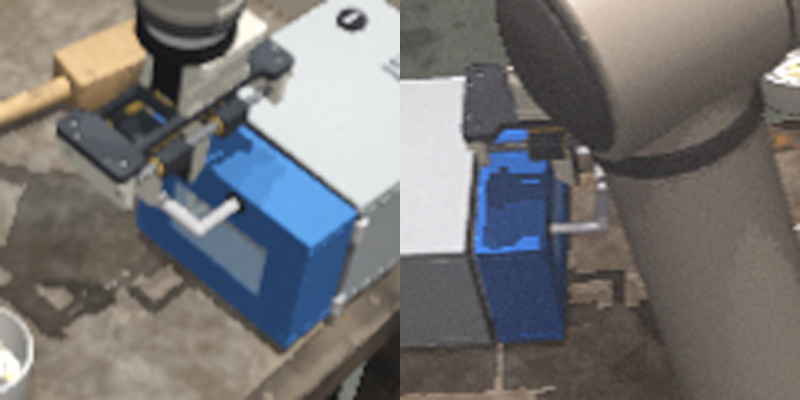

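The narrowed fingers hover over the bar, with one in front at left crop (150,195) and one behind. I'm going down gently.

```bash

python3 -m inch '[0,0,0,0,-0.001,0.01,0.3,0,0,0,0,0,0.012,0.3,0,0,0,0,0,0,0.3]'
python3 -m inch '[0,0,0,0,0,0.012,0.3,0,0,0,0,0,0.01,0.3,0,0,0,0,0,0,0.3]'
python3 -m inch '[0,0,0,0,0,0,1,0,0,0,0,0,0,1,0,0,0,0,0,0,1,0,0,0,0,0,0,1]'
```

```text
time: 11.43
tool_pos: [364.1, 322.9, 147.5]
tcp_rot: [3.14, 0.002, -0.034]
contact_force: [-0.1, -0.4, -0.3]
grip_width: 32.2
finger_force: 0.0
time: 11.68
tool_pos: [363.9, 322.8, 129.4]
tcp_rot: [3.14, 0.003, -0.034]
contact_force: [-0.6, -0.9, -0.3]
grip_width: 32.1
finger_force: 0.0
time: 12.02
tool_pos: [363.9, 322.6, 131.2]
tcp_rot: [3.14, 0.002, -0.034]
contact_force: [-2.3, -2.6, 1.2]
grip_width: 10.8
finger_force: 30.1
```

```bash

python3 -m inch '[0,0,-0.05,0.01026,0.01087,0,1,0,0,-0.05,0.01026,0.01087,0,1,0,0,-0.05,0.01026,0.01087,0,1,0,0,0,0,0,0,1]'
python3 -m inch '[0,0,-0.05,0.01026,0.01087,0,1,0,0,-0.05,0.01026,0.01087,0,1,0,0,-0.05,0.01026,0.01087,0,1,0,0,0,0,0,0,1]'
```

```text
time: 12.35
tool_pos: [390.3, 296.0, 131.2]
tcp_rot: [3.139, 0.003, 0.194]
contact_force: [-4.4, -7.6, 3.7]
grip_width: 11.0
finger_force: 30.0
time: 12.68
tool_pos: [421.2, 276.8, 131.2]
tcp_rot: [3.138, 0.004, 0.419]
contact_force: [-3.4, -10.8, 5.7]
grip_width: 10.9
finger_force: 30.0
```

```bash

python3 -m inch '[0,0,-0.05,0.0101,0.0111,0,1,0,0,-0.05,0.0101,0.0111,0,1,0,0,-0.05,0.0101,0.0111,0,1,0,0,-0.05,0.0101,0.0111,0,1,0,0,-0.05,0.0101,0.0111,0,1,0,0,0,0,0,0,1]'
python3 -m inch '[0,0,-0.05,0.0101,0.0111,0,1,0,0,-0.05,0.0101,0.0111,0,1,0,0,-0.05,0.0101,0.0111,0,1,0,0,-0.05,0.0101,0.0111,0,1,0,0,0,0,0,0,1]'
```

```text
time: 13.18
tool_pos: [480.3, 261.7, 131.2]
tcp_rot: [3.139, 0.002, 0.794]
contact_force: [-0.0, -9.3, 3.0]
grip_width: 11.1
finger_force: 30.0
time: 13.6
tool_pos: [528.5, 266.2, 131.3]
tcp_rot: [3.139, 0.0, 1.094]
contact_force: [2.3, -5.4, 1.4]
grip_width: 11.4
finger_force: 30.0
```

```bash

python3 -m inch '[0,0,-0.05,0.0102,0.0109,0,1,0,0,-0.05,0.0102,0.0109,0,1,0,0,-0.05,0.0102,0.0109,0,1,0,0,-0.05,0.0102,0.0109,0,1,0,0,-0.05,0.0102,0.0109,0,1,0,0,0,0,0,0,1]'
python3 -m inch '[0,0,-0.05,0.0102,0.0109,0,1,0,0,-0.05,0.0102,0.0109,0,1,0,0,-0.05,0.0102,0.0109,0,1,0,0,-0.05,0.0102,0.0109,0,1,0,0,0,0,0,0,1,0,0,0,0,0,0,1]'
python3 -c "from plant import get_obs;o=get_obs();print(o['joint_positions'])"
```

```text
time: 14.1
tool_pos: [582.6, 291.4, 131.3]
tcp_rot: [3.139, 0.001, 1.468]
contact_force: [3.3, -5.7, -0.1]
grip_width: 11.2
finger_force: 30.1
time: 14.6
tool_pos: [616.3, 324.1, 131.3]
tcp_rot: [3.139, 0.001, 1.764]
contact_force: [4.0, -3.0, -1.8]
grip_width: 11.0
finger_force: 30.1
[ 0.37498329  0.74381902  1.12821489 -0.00179565  1.2671901   0.18183595]
```

```bash

python3 -m inch '[0,0,0,0,0,0,0.3,0,0,0,0,0,0,0.3,0,0,0,0,0,0,0.3,0,0,0,0,0,-0.02,0.3,0,0,0,0,0,-0.04,0.3,0,0,0,0,0,-0.04,0.3,0,0,0,0,0,0,0.3]'
python3 - <<'E'
from h import *
d=[(363.9,322.6,-.034),(390.3,296,.194),(421.2,276.8,.419),(480.3,261.7,.794),(528.5,266.2,1.094),(582.6,291.4,1.468),(616.3,324.1,1.764)]
A=[];b=[]
for x,y,t in d:
    c,s=np.cos(t),np.sin(t);A+=[[1,0,c,-s],[0,1,s,c]];b+=[x,y]
r=np.linalg.lstsq(np.array(A),np.array(b),rcond=None)[0];print(r,np.round(np.array(A)@r-b,1))
s=capture("scene");t=capture("top")
for n,c,(x,y,w,h) in(("s",s,(300,80,220,220)),("t",t,(130,170,220,220))): cv2.imwrite(f"pics/d{n}.png",cv2.resize(c["image"][y:y+h,x:x+w,::-1],(400,400),interpolation=2))
cv2.imwrite("pics/g4.png",np.hstack([cv2.imread("pics/ds.png"),cv2.imread("pics/dt.png")]))
E
```

```text
time: 15.18
tool_pos: [617.1, 325.9, 219.3]
tcp_rot: [3.13, -0.003, 1.766]
contact_force: [-0.2, 1.1, 0.8]
grip_width: 32.1
finger_force: 0.0
[ 489.72295925  423.53555589 -122.08098424 -105.96506163] [ 0.2 -0.8  0.1  0.   0.1  0.3 -0.6  0.5 -0.7  0.2  0.  -0.2  0.9 -0. ]
```

View pics/g4.png

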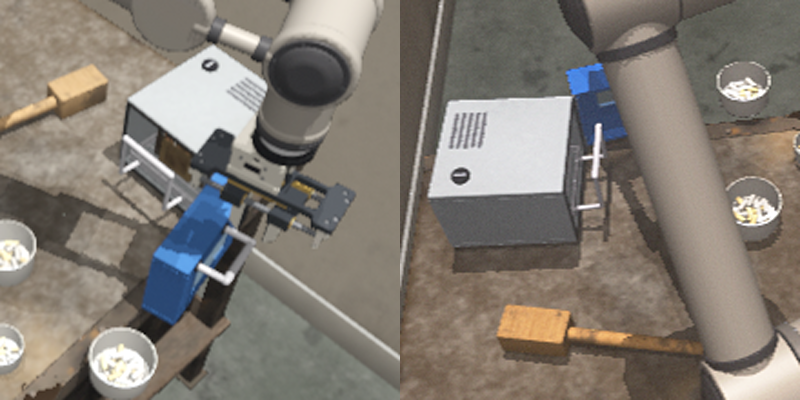

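The door stands wide open, and the rack's pull bar shows at left crop (122,140) to (178,185). Next I turn back and go over the bar.

```bash

python3 - <<'E'
from h import *
s=capture("scene");t=capture("top")
S=[(367.1,157),(397.9,181.8)];T=[(238.9,283.3),(240,239.9)]
for a,b in zip(S,T): print(tri(s,a,t,b).round(1),onz(s,a,130).round(1),onz(t,b,130).round(1))
E
python3 -m inch '[0,0,0.0805,0,0,0,0.3,0,0,0.0805,0,0,0,0.3,0,0,0.0805,0,0,0,0.3,0,0,0.0805,0,0,0,0.3,0,0,0.0805,0,0,0,0.3,0,0,0.0805,0,0,0,0.3,0,0,0.0805,0,0,0,0.3,0,0,0.0805,0,0,0,0.3,0,0,0.0805,0,0,0,0.3,0,0,0.0805,0,0,0,0.3]'
python3 -m inch '[0,0,0.0805,0,0,0,0.3,0,0,0.0805,0,0,0,0.3,0,0,0.0805,0,0,0,0.3,0,0,0.0805,0,0,0,0.3,0,0,0.0805,0,0,0,0.3,0,0,0,-0.04,-0.009,0,0.3,0,0,0,-0.04,-0.009,0,0.3,0,0,0,-0.04,-0.009,0,0.3,0,0,0,-0.04,-0.009,0,0.3,0,0,0,-0.04,-0.009,0,0.3]'
python3 -m inch '[0,0,0,-0.04,-0.009,0,0.3,0,0,0,-0.04,-0.009,0,0.3,0,0,0,0,0,0,0.3,0,0,0,0,0,0,0.3]'
```

```text
[317.4 397.1  90.5] [342.3 379.5] [282.7 381.9]
[453.2 384.3 110.5] [462.7 373.5] [434.6 378.7]
time: 16.22
tool_pos: [614.2, 324.3, 209.1]
tcp_rot: [-3.141, 0.004, 0.552]
contact_force: [-0.3, 0.6, 0.8]
grip_width: 32.1
finger_force: 0.0
time: 17.05
tool_pos: [454.4, 367.4, 209.4]
tcp_rot: [3.14, 0.003, -0.046]
contact_force: [-0.3, 0.1, -0.7]
grip_width: 32.5
finger_force: 0.0
time: 17.38
tool_pos: [391.6, 385.2, 210.4]
tcp_rot: [3.14, 0.002, -0.043]
contact_force: [0.4, 0.2, 0.3]
grip_width: 31.9
finger_force: 0.0
```

```bash

python3 -m inch '[0,0,0,0,0.0025,0.03,0.46,0,0,0,0,0,0.025,0.46,0,0,0,0,0,0,0.46,0,0,0,0,0,0,0.46]'
python3 - <<'E'
from h import *
s=capture("scene");t=capture("top")
for y in (379,386): print([[proj(s,(x,y-(x-393)*.045,128)).round(1).tolist() for x in(343,393,443)],[proj(t,(x,y-(x-393)*.045,128)).round(1).tolist() for x in(343,393,443)]])
a=s["image"][120:220,340:440];b=t["image"][220:320,190:290]
cv2.imwrite("pics/g5.png",np.hstack([cv2.resize(i[:,:,::-1],(400,400),interpolation=2) for i in(a,b)]))
E
```

```text
time: 17.72
tool_pos: [393.7, 382.2, 166.0]
tcp_rot: [3.139, 0.003, -0.047]
contact_force: [0.2, 0.4, 0.4]
grip_width: 24.7
finger_force: 0.0
[[[367.6, 157.3], [380.2, 167.3], [393.1, 177.7]], [[239.2, 265.8], [240.0, 251.6], [240.7, 238.0]]]
[[[369.3, 156.1], [381.8, 166.0], [394.8, 176.3]], [[236.7, 266.0], [237.5, 251.8], [238.3, 238.2]]]
```

View pics/g5.png

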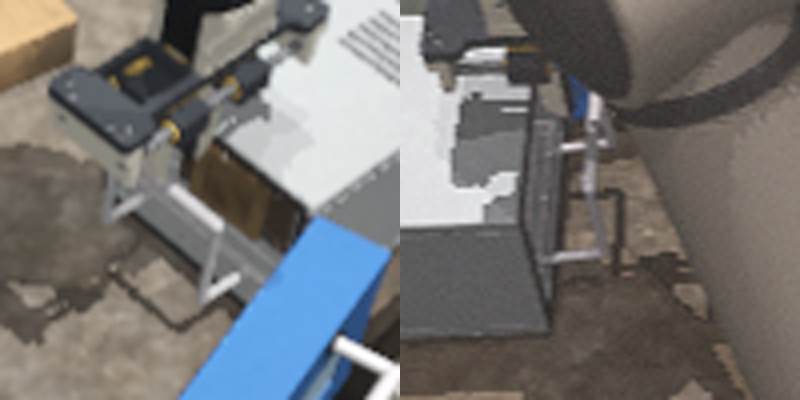

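The visible bar line, scene (383,166.7) to (395,175.5), matches y≈386. I shift 4 mm and go down.

```bash

python3 -m inch '[0,0,0,0,-0.005,0.01,0.46,0,0,0,0,0,0.015,0.46,0,0,0,0,0,0.005,0.46,0,0,0,0,0,0,0.46]'
python3 -m inch '[0,0,0,0,0,0.012,0.46,0,0,0,0,0,0.012,0.46,0,0,0,0,0,0,0.46]'
```

```text
time: 18.15
tool_pos: [393.3, 386.8, 142.5]
tcp_rot: [3.14, 0.001, -0.045]
contact_force: [0.0, -0.5, 0.4]
grip_width: 24.9
finger_force: 0.0
time: 18.4
tool_pos: [392.8, 386.4, 122.1]
tcp_rot: [3.14, 0.002, -0.045]
contact_force: [-0.6, -0.5, 0.0]
grip_width: 25.0
finger_force: 0.0
```

```bash

python3 -m inch '[0,0,0,0,0,0,1,0,0,0,0,0,0,1,0,0,0,0,0,0,1,0,0,0,0,0,0,1]'
python3 -m inch '[0,0,0,0,0.002,0,1,0,0,0,0,0.004,0,1,0,0,0,0,0.006,0,1,0,0,0,0,0.008,0,1,0,0,0,0,0.008,0,1,0,0,0,0,0.008,0,1,0,0,0,0,0.008,0,1,0,0,0,0,0.008,0,1,0,0,0,0,0.008,0,1,0,0,0,0,0.008,0,1]'
python3 -m inch '[0,0,0,0,0.008,0,1,0,0,0,0,0.008,0,1,0,0,0,0,0.008,0,1,0,0,0,0,0.008,0,1,0,0,0,0,0.008,0,1,0,0,0,0,0.008,0,1,0,0,0,0,0.008,0,1,0,0,0,0,0.008,0,1,0,0,0,0,0.008,0,1,0,0,0,0,0.008,0,1]'
```

```text
time: 18.73
tool_pos: [393.5, 384.4, 124.1]
tcp_rot: [3.136, 0.001, -0.045]
contact_force: [0.8, -12.1, 1.3]
grip_width: 9.0
finger_force: 30.0
time: 19.57
tool_pos: [390.5, 331.9, 124.0]
tcp_rot: [3.141, 0.001, -0.046]
contact_force: [-3.9, 1.9, -0.9]
grip_width: 9.1
finger_force: 30.0
time: 20.4
tool_pos: [386.9, 267.9, 124.0]
tcp_rot: [3.141, 0.003, -0.045]
contact_force: [-7.5, 2.8, 0.5]
grip_width: 8.7
finger_force: 30.0
```

```bash

python3 -m inch '[0,0,0,-0.0005,0.008,0,1,0,0,0,-0.0005,0.007,0,1,0,0,0,-0.0005,0.006,0,1,0,0,0,0,0.004,0,1,0,0,0,0,0.003,0,1,0,0,0,0,0.002,0,1,0,0,0,0,0,0,1]'
python3 -m inch '[0,0,0,0,0.002,0,1,0,0,0,0,0.002,0,1,0,0,0,0,0,0,1]'
```

```text
time: 20.98
tool_pos: [385.5, 244.5, 124.0]
tcp_rot: [3.141, 0.001, -0.046]
contact_force: [-5.7, 1.2, 0.2]
grip_width: 8.5
finger_force: 30.0
time: 21.23
tool_pos: [385.5, 244.4, 124.1]
tcp_rot: [-3.136, 0.0, -0.047]
contact_force: [-6.6, 17.6, -5.4]
grip_width: 9.1
finger_force: 30.0
```

```bash

python3 -m inch '[0,0,0,0,0,0,0.5,0,0,0,0,0,0,0.4,0,0,0,0,0,0,0.4,0,0,0,0,0,-0.015,0.4,0,0,0,0,0,-0.03,0.4,0,0,0,0,0,-0.045,0.4,0,0,0,0,0,-0.045,0.4,0,0,0,0,0.05,0,0.4,0,0,0,0,0.05,0,0.4,0,0,0,0,0.05,0,0.4]'
python3 -m inch '[0,0,0,0,0.04,0,0.4,0,0,0,0,0.04,0,0.4,0,0,0,0,0.04,0,0.4,0,0,0,0,0.04,0,0.4,0,0,0,0,0.04,0,0.4,0,0,0,0,0.03,0,0.4,0,0,0,0,0,0,0.4,0,0,0,0,0,0,0.4]'
python3 - <<'E'
from h import *
s=capture("scene");t=capture("top")
for y in (244,): print(proj(s,(386,y,128)),proj(t,(386,y,128)))
a=s["image"][80:380,190:490];b=t["image"][170:370,130:330]
cv2.imwrite("pics/g6.png",np.hstack([cv2.resize(i[:,:,::-1],(400,400),interpolation=2) for i in(a,b)]))
E
```

```text
time: 22.07
tool_pos: [380.9, 120.3, 233.1]
tcp_rot: [3.141, -0.004, -0.043]
contact_force: [2.0, 0.4, -0.5]
grip_width: 27.5
finger_force: 0.0
time: 22.73
tool_pos: [372.2, -63.7, 232.4]
tcp_rot: [3.14, -0.001, -0.049]
contact_force: [0.1, 0.6, 0.1]
grip_width: 27.7
finger_force: 0.0
[344.74127496 191.76126849] [287.19227522 249.57454766]
```

View pics/g6.png

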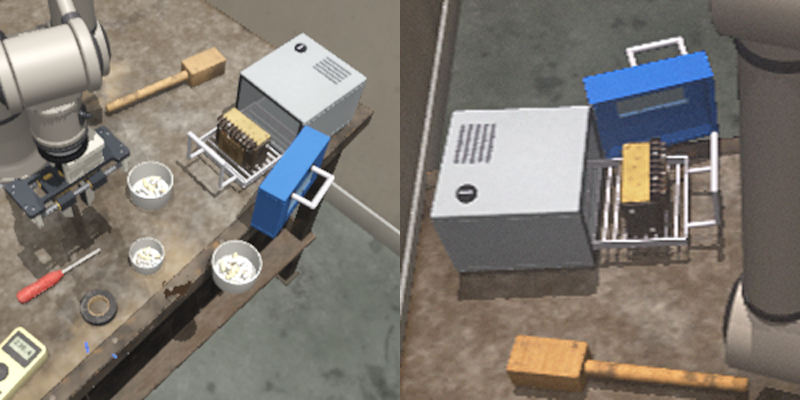

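The rack is fully out with the transformer standing on it, the door is past square, and the cup is upright at left crop (147,253). The other items are in their original places.

```bash
python3 -c "from plant import close_job;print(close_job())"
```

```text
the job is handed in; nothing more can be done
None
```

I handed the job in at about 23 s: the cup stands upright clear of the door, the door is open to about 1.8 rad (past square), and the rack is out at its stop with the transformer standing on it; the multimeter, tape roll and screwdriver were not touched.

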